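Burnish the contact of the key-cutting machine

TASK

Lift the burnisher (the pen-shaped tool with the brush end) out of its stand and work its brush down to near the bottom of the open steel cup twice, drawing it up to about the rim in between, to free it of brass chips. Then hold the burnisher square to the machine's sloping panel with the brush tip on the ring mark of the sprung contact, pressing lightly so that the contact sinks about half of its travel and never reaches its stop; the job finishes with the tool still held there. Leave the cup standing and everything else on the bench where it is.

Things in the scene. Friction and masses are not known exactly. Their poses are not given: they have to be found in the camera images.
- burnisher_grip (a point): Centre of the handle of the loose burnisher, about 0.16 kg, which starts standing upright, brush down, in the stand. Round black handle 30 mm in diameter and 76 mm long (this point is half-way up it), then towards the brush a steel shaft 10 mm in diameter and 52 mm long, then a brass wire brush 16 mm in diameter and 28 mm long. z points along the tool from brush to handle; the handle's top is 38 mm above this point, the brush tip 118 mm below it.
- brush_tip (a point): Middle of the brush's flat end, the lowest point of the burnisher, 118 mm from the handle's centre; z as for burnisher_grip.
- stand: Grey plastic block fixed to the bench, 64 x 64 x 85 mm high, with an upright hole of 22 mm right through it from the middle of its top; the brush and shaft hang in the hole (tip 5 mm above the bench) and the underside of the handle rests on the top. Origin: centre of its underside.
- cup_floor (a point): Centre of the inner floor of the loose steel cup (0.6 kg, round, open top, no handle, 90 mm high, 72 mm wide at the rim, wall 4 mm, short black bristles just inside the rim that do not resist). The floor is 6 mm above the bench; z up.
- cup_mouth (a point): Centre of the cup's mouth, level with the rim, 90 mm above the bench.
- plunger_face (a point): Centre of the flat round face of the machine's sprung contact (brass disc 36 mm in diameter with a ring mark 20 mm in diameter around the centre), which stands 24 mm proud of the middle of the sloping panel of the grey machine, in a flat steel collar 52 mm in diameter. z points straight out of the face, 28 degrees off vertical, leaning to the machine's front; it moves with the contact.
- plunger (a joint): How far the contact is pressed in along its own axis, m: 0 is out, 0.010 is the stop. A spring pushes back: about 1 N at the start of the travel, 4.5 N half-way, 8 N at the stop.
- machine: Grey machine fixed to the bench; base 170 x 150 mm, its panel (130 x 150 mm) sloping down to the front, a taller housing 120 mm high (142 mm with its knob) behind the panel. Origin on the bench below the middle of the base, x to the rear; the centre of the panel's surface is 30 mm in front of the origin and 70 mm up.
- jar: Bystander: pale closed jar with a white lid, 64 mm wide, 85 mm high. Origin: centre of its underside.
- padlock: Bystander: brass padlock lying flat, about 84 x 42 x 22 mm. Origin: underside of its body.
- screwdriver: Bystander: screwdriver with an orange handle, about 200 mm long and 30 mm thick, lying on the bench.
- lock_cylinder: Bystander: brass lock cylinder on a small plate, 57 x 30 x 40 mm. Origin: centre of its underside.
- tin: Bystander: round aluminium tin, 80 mm wide, 60 mm high. Origin: centre of its underside.
Not all that is in view belongs to the job. Of the things that look like the part that bears burnisher_grip, take the one that is farthest from the robot's base at the start.

How it is judged:
By the outcome, as a careful person would: the job done as asked, in the order asked, and still so for the second after the job is handed in, while the arm keeps its last pose, push and grip.
It also fails if it takes over 43 s, if anything falls off the work surface, if the arm or the gripper's body presses on something with over 40 N, if the wrist force passes 120 N, or if a joint passes its speed limit or range.

ROBOT

A 6-joint arm with a two-finger parallel gripper is mounted at the origin on the work surface. World frame = base frame: x ahead of the robot, y to its left, z up, the work surface at z = 0. Lengths are in m, angles in rad, forces in N, time in s.
With the tool pointing down it reaches from about 0.35 to 0.975 m from the base axis. Payload 4.9 kg.
Tool frame: the origin (TCP) lies at the very end of the fingers, on their centre line; the grasp point (between the pads) lies 19 mm behind it (ctrl.tcp_to_grasp is the distance from the TCP to the grasp point, in m); z points along the fingers, y is the line along which they close (so a half turn about z gives the same grasp; the last joint's range is limited). The gripper opens to 85 mm and grips with 20 to 120 N. Pads are 22 mm wide; open, the fingers measure 114 mm over their backs; the gripper's body (76 mm by 85 mm) begins 54 mm behind the grasp point. The pads swing forward as they close: fully open they stand 13 mm farther back than shut.
Start: joints at [-0.119, 0.053, 1.613, -0, 1.476, -0.119], TCP at [0.625, 0, 0.231] pointing down, gripper open.
Joint ranges: [-3.01, 3.01], [-1.01, 2.22], [0.06, 2.58], [-1.02, 4.17], [0.09, 2.62], [-3.14, 3.14]. Speed limits (rad/s): [2.57, 2.57, 3.14, 3.14, 3.14, 3.14].

INTERFACE

Orientations are given as a unit quaternion [w, x, y, z].
In Python, from workcell import ctrl, vision gives the robot as it stands. The module is installed in compiled form; this text tells all that it offers.
- The arm moves only by the tool send_rows, never from a script. Its argument "deltas" is a list of rows, each a list of 3 entries, a list of its own where there are three numbers: the opening, from 0 (shut) to 1 (fully open), then the shift along the world's x, y, z in mm, then the turn, a rotation vector about the world's x, y, z in degrees. In form: [[grip, [dx, dy, dz], [wx, wy, wz]], ...]. A call has 1 to 12 rows; each row is the pose to reach, as a shift and turn from the pose commanded when the call began; what a row does not reach only later rows make up. A row lasts 1/12 s, in which the tool goes at most 41.7 mm and 7.16 degrees, less where a joint would pass 70% of its speed; a pose out of reach is approached as far as the arm can. A call with a gripper value outside its range is refused whole. The fingers move at their own pace and stop on an object; the grip force is fixed at half the most. Time passes only in rows, so rows that repeat a pose let the fingers close. It gives the time, the measured TCP pose, the force, the opening and the grip force at its end, in the units of the state.
- ctrl.get_obs(): the state, without advancing time (a new reading comes with each control period).
- vision.get_image(name): name is "scene" or "side" or "wrist"; returns a dict with "pixels" (400x640x3 uint8, red, green, blue), "z_map" (400x640 float32, m along the optical axis (not along the pixel's ray), 0 where there is no reading), "fx", "fy", "cx", "cy" (pixels), "k1" (the pictures are not rectified: a ray, as slopes to the right and down, at radius r is drawn at 1 + k1 r^2 times it, then the intrinsics apply), "R" (3x3) and "t" (3): a world point X has camera coordinates R X + t. Camera axes: x right, y down, z forward; pixel columns grow to the right and rows downward; lengths in m; the calibration is good to about 2 mm. A picture is of the moment at which its call begins.
- ctrl.close_job(): hands the job in; it is judged then, once.
The state is a dict: "time_s": time; "joint_positions": joint angles; "joint_velocities": joint speeds; "joint_efforts": joint torques, N m; "tool_pos": TCP position; "eef_rot": TCP orientation; "force": force on the tool from outside, world axes, zero at the start; "torque": the same for the moment, N m; "gripper_width": opening from 0.0 (shut) to 1.0 (fully open); "grip_force": force on a finger pad.
Only numpy, scipy, OpenCV 4.12 (cv2) and the standard library are available. Lean on these libraries where they do the work, as an engineer would, in place of code of your own. Each camera call takes 0.05 s, during which the arm holds its last target. There are 200 camera calls.

## Working session

There is one attempt and no reset: what is moved stays moved. The work goes in short steps, Python scripts to look and compute and a tool call to move; the robot and the scene stay as the last step left them, time stands still between calls to the robot, and variables do not carry over. Pictures are saved under pics/ and viewed, at most 10 in all, crops included, and the job is handed in when it is done.

Besides the shell and the picture viewer there is one more tool, called as a command line: name --argument value ..., lists and objects as JSON in quotes. send_rows: Moves the arm, as the interface text tells. Its arguments: {"type":"object","properties":{"deltas":{"type":"array"}},"required":["deltas"]}

```bash
mkdir -p pics; cat > h.py <<'E'
import numpy as np, cv2, pickle
from workcell import ctrl, vision
def grab(n,tag):
    d=vision.get_image(n); pickle.dump(d,open(f'pics/{tag}.pkl','wb'))
    cv2.imwrite(f'pics/{tag}.png',d['pixels'][:,:,::-1]); return d
def load(tag): return pickle.load(open(f'pics/{tag}.pkl','rb'))
def cloud(d):
    v,u=np.mgrid[0:400,0:640].astype(float)
    K=np.array([[d['fx'],0,d['cx']],[0,d['fy'],d['cy']],[0,0,1]])
    p=cv2.undistortPoints(np.stack([u.ravel(),v.ravel()],1)[:,None],K,np.array([d['k1'],0,0,0.])).reshape(400,640,2)
    z=d['z_map']; P=np.dstack([p*z[...,None],z])
    W=(P-np.asarray(d['t']))@np.asarray(d['R']); W[z==0]=np.nan; return W
def proj(d,X):
    c=np.asarray(d['R'])@np.asarray(X)+d['t']; s=c[:2]/c[2]; s=s*(1+d['k1']*(s@s))
    return s*[d['fx'],d['fy']]+[d['cx'],d['cy']]
E
python3 - <<'E'
from h import *
a=grab('scene','s0');b=grab('side','d0')
print(ctrl.get_obs(), ctrl.tcp_to_grasp)
for d in(a,b): print(-np.asarray(d['R']).T@d['t'],d['R'],d['k1'])
E
```

```text
{'time_s': 0.1, 'joint_positions': array([-1.19036887e-01,  5.33244004e-02,  1.61415384e+00,  8.00202304e-06,
        1.47601676e+00, -1.19042026e-01]), 'joint_velocities': array([-0.00031333, -0.00114164, -0.00244295, -0.00086661, -0.00039243,
        0.00111071]), 'joint_efforts': array([ 6.14647306e-04, -3.94903493e+01, -3.71363103e+01, -4.52310599e-05,
        3.99340541e-03, -4.17574097e-05]), 'tool_pos': array([6.24433172e-01, 4.73976820e-05, 2.30166862e-01]), 'eef_rot': array([-7.50159051e-04,  7.07104915e-01,  7.07108008e-01, -5.84816820e-04]), 'force': array([ 0.20338177, -0.77220207,  0.6057313 ]), 'torque': array([-0.03384579, -0.03220908, -0.00471741]), 'grip_force': 0.0, 'gripper_width': 0.9994095578612919} 0.0187
[ 1.12939836 -0.40592284  0.79506571] [[ 0.56310399  0.82638542  0.00101696]
 [ 0.57712283 -0.39237357 -0.7162208 ]
 [-0.5914754   0.4038937  -0.69787301]] 0.0007867794182491023
[ 0.39384704 -0.76870753  0.86339656] [[ 0.97554233 -0.21973585 -0.00577313]
 [-0.15704038 -0.67834071 -0.7177689 ]
 [ 0.15380341  0.70112056 -0.69625748]] -0.12696233279320773
```

View pics/s0.png

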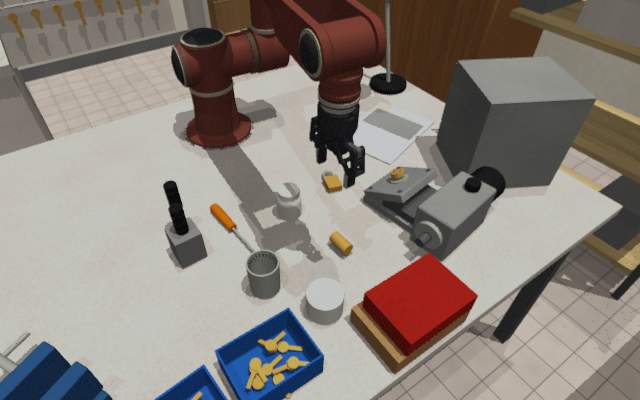

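View pics/d0.png

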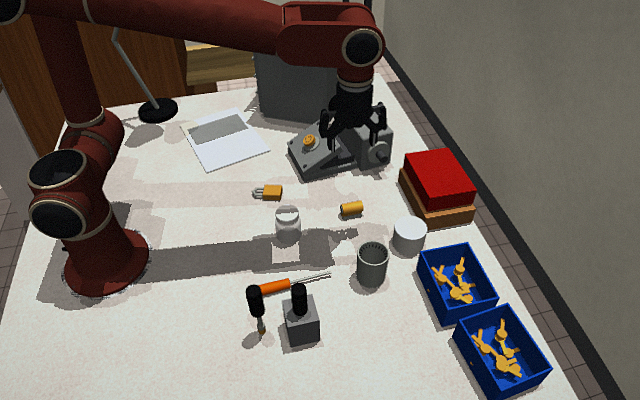

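The black handles that could be meant, in the side view, are A at (256,300), which stands free on its brush with no block, and B at (299,298), which is upright in the grey block. In the scene view they are A at (172,193) and B at (178,218). B fits: it is in the stand and farther from the base. I'll confirm that in a crop and measure.

```bash
python3 - <<'E'
from h import *
a=load('s0');b=load('d0');A=cloud(a);B=cloud(b)
c1=cv2.resize(a['pixels'][170:275,130:230],(380,400),interpolation=2); c2=cv2.resize(b['pixels'][270:360,230:330],(400,400),interpolation=2)
cv2.imwrite('pics/c0.png',np.hstack([c1,c2])[:,:,::-1])
C=np.vstack([A.reshape(-1,3),B.reshape(-1,3)])
col=np.vstack([a['pixels'].reshape(-1,3),b['pixels'].reshape(-1,3)])
src=np.repeat([0,1],256000)
def fit(P):
    f=np.c_[2*P[:,:2],np.ones(len(P))]; s=np.linalg.lstsq(f,(P[:,:2]**2).sum(1),rcond=None)[0]
    return s[:2],np.sqrt(s[2]+s[:2]@s[:2])
# pointwise prints
for n,W,px in[('A',B,(256,298)),('B',B,(299,298)),('cup',B,(372,262)),('plung',B,(309,141)),('plungS',A,(397,173)),('As',A,(172,195)),('Bs',A,(178,218)),('cupS',A,(264,270)),('lock',B,(352,209)),('jar',B,(288,222)),('tin',B,(409,235)),('red',B,(440,175)),('padlock',B,(270,192)),('box',B,(290,90)),('knobhousing',B,(370,125)),('shank',B,(262,325))]:
    print(n,W[px[1],px[0]].round(3))
ref=B[298,299]
for i,W in enumerate((A,B)):
    P=W.reshape(-1,3); d=np.hypot(*(P[:,:2]-ref[:2]).T)
    Q=P[(d<.04)&(P[:,2]>.095)&(P[:,2]<.155)]; print('Bhandle',i,len(Q),fit(Q),P[(d<.04)][:,2].max() if 1 else 0)
    Q=P[(d<.035)&(P[:,2]>.157)]; print('top',len(Q),Q.mean(0))
    r2=B[262,372]; d=np.hypot(*(P[:,:2]-r2[:2]-[0,.03]).T)
    Q=P[(d<.07)&(P[:,2]>.015)&(P[:,2]<.085)]; print('cup',i,len(Q),fit(Q)); Q=P[(d<.07)&(P[:,2]>.085)&(P[:,2]<.095)]; print('rim',len(Q),fit(Q))
E
```

```text
A [ 0.366 -0.285  0.147]
B [ 0.445 -0.306  0.151]
cup [ 0.642 -0.159  0.017]
plung [0.571 0.24  0.093]
plungS [0.581 0.246 0.098]
As [ 0.375 -0.274  0.135]
Bs [ 0.459 -0.291  0.141]
cupS [ 0.603 -0.17   0.023]
lock [0.636 0.005 0.035]
jar [ 0.463 -0.047  0.083]
tin [ 0.739 -0.131  0.059]
red [0.873 0.011 0.101]
padlock [0.438 0.13  0.022]
box [0.558 0.486 0.12 ]
knobhousing [ 0.659 -0.02   0.312]
shank [ 0.366 -0.276  0.031]
Bhandle 0 271 (array([ 0.44699597, -0.28913865]), np.float64(0.013885463369573733)) 0.16526209203581327
top 126 [ 0.44850558 -0.28946677  0.16186827]
cup 0 604 (array([ 0.63175776, -0.18499863]), np.float64(0.032859723376006345))
rim 138 (array([ 0.63097779, -0.18447528]), np.float64(0.033382939666690946))
Bhandle 1 257 (array([ 0.44596965, -0.29071877]), np.float64(0.014489791190264638)) 0.1641678415154002
top 178 [ 0.44561572 -0.29267773  0.16081215]
cup 1 472 (array([ 0.63099975, -0.18491725]), np.float64(0.030499024690756417))
rim 106 (array([ 0.63047071, -0.18569073]), np.float64(0.03330827419773296))
```

View pics/c0.png

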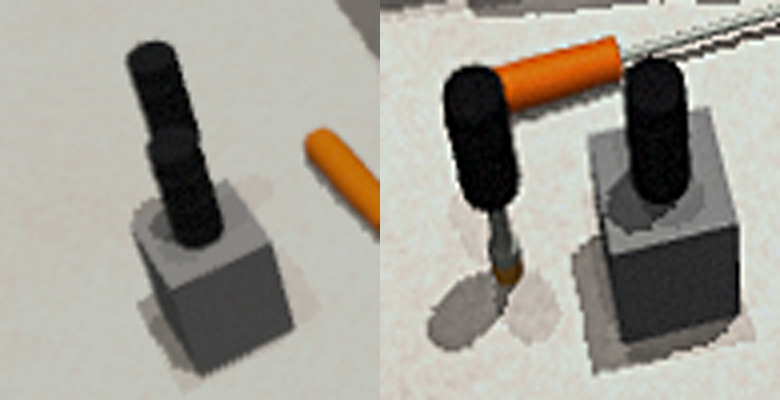

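The crop shows A standing free beside the block, with its brush visible at crop (508,270). B is upright in the block at crop (657,130), so B is the target, at about (0.446, -0.290). Next I'll measure the panel and the contact.

```bash
cat > plane.py <<'E'
from h import *
def run(tag,c0=np.array([.576,.243])):
    W=cloud(load(tag)); P=W.reshape(-1,3); P=P[np.isfinite(P[:,0])]
    d=np.hypot(*(P[:,:2]-c0).T); Q=P[(d<.085)&(P[:,2]>.02)&(P[:,2]<.13)]
    rng=np.random.default_rng(0); best=None
    for _ in range(2000):
        t=Q[rng.choice(len(Q),3,False)]; n=np.cross(t[1]-t[0],t[2]-t[0]); l=np.linalg.norm(n)
        if l<1e-9: continue
        n/=l; n*=np.sign(n[2])
        if abs(n[2]-np.cos(np.radians(28)))>.05: continue
        s=abs((Q-t[0])@n)<.002
        if best is None or s.sum()>best.sum(): best=s
    I=Q[best]; m=I.mean(0); n=np.linalg.svd(I-m)[2][2]; n*=np.sign(n[2])
    h=(Q-m)@n; T=Q[(h>.019)&(h<.03)&(np.hypot(*(Q[:,:2]-c0).T)<.04)]
    print(tag,'plane n',n.round(4),'tilt',np.degrees(np.arccos(n[2])),'az',np.degrees(np.arctan2(n[1],n[0])),len(I),'m',m)
    hm=np.median((T-m)@n); T=T[abs((T-m)@n-hm)<.002]
    e1=np.cross(n,[0,0,1]);e1/=np.linalg.norm(e1);e2=np.cross(n,e1)
    uv=np.c_[T@e1,T@e2]; (cu,cv),r=cv2.minEnclosingCircle(uv.astype(np.float32))
    c=cu*e1+cv*e2+n*np.median(T@n)
    u,v=(I@e1),(I@e2)
    print(' face h',hm,len(T),'mean',T.mean(0),'circle',c,r,'median uv',np.median(uv,0),'panel ext mid',((np.percentile(u,1)+np.percentile(u,99))/2),((np.percentile(v,1)+np.percentile(v,99))/2),np.ptp(u),np.ptp(v))
    return n,c
if __name__=='__main__':
    import sys; run(sys.argv[1])
E
for t in s0 d0; do python3 plane.py $t; done
```

```text
s0 plane n [-0.4617 -0.0755  0.8838] tilt 27.894709997716255 az -170.71253905630059 822 m [0.59139545 0.24359757 0.07567816]
 face h 0.023873722650079844 59 mean [0.57212587 0.2523669  0.09351486] circle [0.56951983 0.25345947 0.09246417] 0.019128944724798203 median uv [ 0.15598092 -0.57885808] panel ext mid 0.15567516453820368 -0.5784347029007887 0.1495860170378096 0.1321894057936357
d0 plane n [-0.4576 -0.0675  0.8866] tilt 27.550628674540203 az -171.605224177406 724 m [0.57208448 0.24311248 0.06515986]
 face h 0.024019799860514952 60 mean [0.570121   0.25173371 0.09205645] circle [0.57018187 0.25287287 0.09221606] 0.018463190644979477 median uv [ 0.16689581 -0.57481866] panel ext mid 0.1639493367313446 -0.5749150472684362 0.15138779925755175 0.1291826526227391
```

send_rows --deltas '[[1,[-20,-30,0],[0,0,0]],[1,[-40,-60,0],[0,0,0]],[1,[-60,-90,0],[0,0,0]],[1,[-80,-120,0],[0,0,0]],[1,[-100,-150,0],[0,0,0]],[1,[-120,-180,0],[0,0,0]],[1,[-140,-215,0],[0,0,0]],[1,[-155,-245,0],[0,0,0]],[1,[-168,-270,0],[0,0,0]],[1,[-175,-283,0],[0,0,0]],[1,[-179,-290,0],[0,0,0]],[1,[-179,-290,0],[0,0,0]]]'

```text
time_s: 1.1
tool_pos: [0.4452, -0.2909, 0.2308]
eef_rot: [-0.0, 0.708, 0.706, -0.0]
force: [-0.4, -0.1, 0.8]
gripper_width: 0.999
grip_force: 0.0
```

send_rows --deltas '[[1,[1,1,-20],[0,0,0]],[1,[1,1,-45],[0,0,0]],[1,[1,1,-70],[0,0,0]],[1,[1,1,-90],[0,0,0]],[1,[1,1,-105],[0,0,0]],[1,[1,1,-115],[0,0,0]],[1,[1,1,-118],[0,0,0]],[1,[1,1,-118],[0,0,0]],[0,[1,1,-118],[0,0,0]],[0,[1,1,-118],[0,0,0]],[0,[1,1,-118],[0,0,0]],[0,[1,1,-118],[0,0,0]]]'

```text
time_s: 2.1
tool_pos: [0.4475, -0.2895, 0.1144]
eef_rot: [0.001, 0.707, 0.707, 0.0]
force: [-0.6, -0.8, 0.1]
gripper_width: 0.454
grip_force: 0.0
```

send_rows --deltas '[[0,[0,0,0],[0,0,0]],[0,[0,0,0],[0,0,0]],[0,[0,0,0],[0,0,0]],[0,[0,0,0],[0,0,0]],[0,[0,0,0],[0,0,0]],[0,[0,0,0],[0,0,0]]]'

```text
time_s: 2.6
tool_pos: [0.4471, -0.2894, 0.1142]
eef_rot: [0.0, 0.707, 0.707, -0.0]
force: [-2.4, 0.3, 5.7]
gripper_width: 0.343
grip_force: 58.7
```

send_rows --deltas '[[0,[0,0,5],[0,0,0]],[0,[0,0,15],[0,0,0]],[0,[0,0,30],[0,0,0]],[0,[0,0,45],[0,0,0]],[0,[0,0,60],[0,0,0]],[0,[0,0,75],[0,0,0]],[0,[0,0,90],[0,0,0]],[0,[0,0,105],[0,0,0]],[0,[0,0,120],[0,0,0]],[0,[0,0,132],[0,0,0]],[0,[0,0,138],[0,0,0]],[0,[0,0,140],[0,0,0]]]'

```text
time_s: 3.6
tool_pos: [0.4474, -0.2893, 0.2549]
eef_rot: [0.001, 0.707, 0.707, 0.0]
force: [0.7, -1.0, -2.0]
gripper_width: 0.339
grip_force: 58.8
```

```bash
cat > axis.py <<'E'
from h import *
from scipy.spatial.transform import Rotation as R
def tool(tag):
    """handle/shaft/brush points in tool frame from a saved picture"""
    o=ctrl.get_obs(); q=o['eef_rot']; r=R.from_quat([q[1],q[2],q[3],q[0]])
    P=cloud(load(tag)).reshape(-1,3); P=P[np.isfinite(P[:,0])]
    L=r.inv().apply(P-o['tool_pos']); L=L[(np.hypot(L[:,0],L[:,1])<.03)&(L[:,2]>.005)&(L[:,2]<.14)]
    v=-np.asarray(load(tag)['R']).T@load(tag)['t']-o['tool_pos']; v=r.inv().apply(v); v=v[:2]/np.linalg.norm(v[:2])
    print(tag,len(L),'zmax',np.percentile(L[:,2],[95,98,100]).round(4))
    for a,b in[(.03,.045),(.045,.065),(.07,.082),(.082,.1)]:
        S=L[(L[:,2]>a)&(L[:,2]<b)]
        if len(S): w=np.array([-v[1],v[0]]); s=S[:,:2]@w; print(a,len(S),'lateral dir',w.round(2),'mid',((s.min()+s.max())/2).round(4),'mean',s.mean().round(4),'width',np.ptp(s).round(4),'mean xy',S[:,:2].mean(0).round(4))
E
python3 - <<'E'
from axis import *
for n in('scene','side'): grab(n,n+'1'); tool(n+'1')
a=load('scene1')['pixels'];b=load('side1')['pixels']
p=proj(load('scene1'),ctrl.get_obs()['tool_pos']);q=proj(load('side1'),ctrl.get_obs()['tool_pos']);print(p,q)
f=lambda im,p:cv2.resize(im[max(0,int(p[1])-40):int(p[1])+60,max(0,int(p[0])-50):int(p[0])+50],(400,400))
cv2.imwrite('pics/g1.png',np.hstack([f(a,p),f(b,q)])[:,:,::-1]); print(ctrl.get_obs())
E
```

```text
scene1 289 zmax [0.1007 0.104  0.1078]
0.03 19 lateral dir [-0.99 -0.17] mid -0.0003 mean -0.0003 width 0.0094 mean xy [-0.0004  0.0039]
0.045 34 lateral dir [-0.99 -0.17] mid -0.0004 mean -0.0002 width 0.0094 mean xy [-0.0004  0.0038]
0.07 38 lateral dir [-0.99 -0.17] mid -0.0001 mean -0.0003 width 0.0161 mean xy [-0.0003  0.0031]
0.082 46 lateral dir [-0.99 -0.17] mid -0.0005 mean -0.0003 width 0.0155 mean xy [-0.0007  0.0056]
side1 298 zmax [0.101  0.1058 0.1091]
0.03 9 lateral dir [ 0.11 -0.99] mid -0.0 mean -0.0004 width 0.0071 mean xy [-0.0058 -0.0003]
0.045 38 lateral dir [ 0.11 -0.99] mid -0.0004 mean -0.0004 width 0.01 mean xy [-0.0047 -0.0001]
0.07 49 lateral dir [ 0.11 -0.99] mid -0.0001 mean 0.0003 width 0.0152 mean xy [-0.0049 -0.0009]
0.082 48 lateral dir [ 0.11 -0.99] mid 0.0002 mean 0.0002 width 0.0162 mean xy [-0.0074 -0.001 ]
[164.47181834 175.37139301] [295.54659477 257.10306424]
{'time_s': 3.7, 'joint_positions': array([-7.13777858e-01, -1.83094906e-01,  1.80138659e+00,  9.05182475e-05,
        1.52330600e+00, -7.13795889e-01]), 'joint_velocities': array([ 0.00023047,  0.01030697,  0.02012391,  0.00181471, -0.00364907,
        0.00126628]), 'joint_efforts': array([ 1.73926621e-02, -3.07282341e+01, -3.88704300e+01,  1.24484195e-03,
        2.01763690e-02,  1.65198730e-05]), 'tool_pos': array([ 0.44697441, -0.28893767,  0.25322408]), 'eef_rot': array([-5.74000441e-06,  7.07101925e-01,  7.07111636e-01,  4.49125033e-05]), 'force': array([ 0.01693294,  0.27753471, -1.06754803]), 'torque': array([0.03534192, 0.04640096, 0.01867524]), 'grip_force': 58.769205808639526, 'gripper_width': 0.3376240898592308}
```

View pics/g1.png

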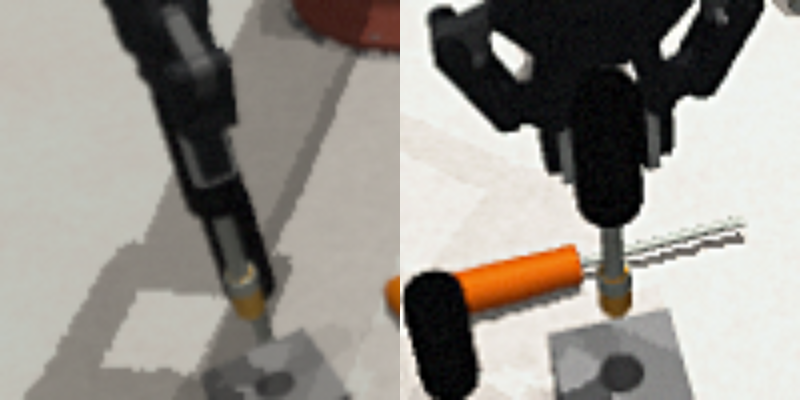

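The crops show the burnisher gripped straight, with the brush at (247,300) and (615,290), clear of the stand. Next is the move over the cup.

send_rows --deltas '[[0,[8,5,0],[0,0,0]],[0,[25,14,0],[0,0,0]],[0,[45,25,0],[0,0,0]],[0,[67,38,0],[0,0,0]],[0,[89,50,0],[0,0,0]],[0,[111,63,0],[0,0,0]],[0,[133,75,0],[0,0,0]],[0,[153,86,0],[0,0,0]],[0,[170,96,0],[0,0,0]],[0,[180,102,0],[0,0,0]],[0,[184,104,0],[0,0,0]],[0,[184,104,0],[0,0,0]]]'

```text
time_s: 4.7
tool_pos: [0.6312, -0.1842, 0.2522]
eef_rot: [-0.001, 0.707, 0.708, -0.0]
force: [-0.5, -0.4, -1.7]
gripper_width: 0.335
grip_force: 59.0
```

```bash
python3 - <<'E'
from h import *
for n in('scene','side'):
    d=grab(n,n+'2'); P=cloud(d).reshape(-1,3); P=P[np.isfinite(P[:,0])]
    Q=P[(np.hypot(P[:,0]-.631,P[:,1]+.185)<.045)&(P[:,2]>.083)&(P[:,2]<.094)]
    r=np.hypot(Q[:,0]-.631,Q[:,1]+.185); Q=Q[r>.025]
    print(n,len(Q),cv2.minEnclosingCircle(Q[:,:2].astype(np.float32)))
print(ctrl.get_obs()['tool_pos'],ctrl.get_obs()['eef_rot'])
E
```

```text
scene 283 ((0.6305994391441345, -0.18455207347869873), 0.036955155432224274)
side 257 ((0.6300510764122009, -0.18646658957004547), 0.03739321231842041)
[ 0.63041341 -0.1852541   0.25280304] [-4.34257024e-04  7.07235538e-01  7.06977746e-01 -4.14412156e-04]
```

send_rows --deltas '[[0,[0,0,-8],[0,0,0]],[0,[0,0,-25],[0,0,0]],[0,[0,0,-45],[0,0,0]],[0,[0,0,-62],[0,0,0]],[0,[0,0,-79],[0,0,0]],[0,[0,0,-95],[0,0,0]],[0,[0,0,-108],[0,0,0]],[0,[0,0,-119],[0,0,0]],[0,[0,0,-126],[0,0,0]],[0,[0,0,-131],[0,0,0]],[0,[0,0,-132],[0,0,0]],[0,[0,0,-132],[0,0,0]]]'

```text
time_s: 5.8
tool_pos: [0.6312, -0.1851, 0.1216]
eef_rot: [0.0, 0.707, 0.707, 0.0]
force: [0.2, -0.2, -0.8]
gripper_width: 0.338
grip_force: 59.0
```

send_rows --deltas '[[0,[0,0,0],[0,0,0]],[0,[0,0,6],[0,0,0]],[0,[0,0,20],[0,0,0]],[0,[0,0,36],[0,0,0]],[0,[0,0,52],[0,0,0]],[0,[0,0,66],[0,0,0]],[0,[0,0,75],[0,0,0]],[0,[0,0,79],[0,0,0]],[0,[0,0,80],[0,0,0]],[0,[0,0,80],[0,0,0]],[0,[0,0,80],[0,0,0]]]'

```text
time_s: 6.72
tool_pos: [0.6304, -0.1848, 0.2001]
eef_rot: [-0.001, 0.707, 0.707, -0.0]
force: [-0.2, -0.4, -0.9]
gripper_width: 0.34
grip_force: 59.0
```

send_rows --deltas '[[0,[0,0,-6],[0,0,0]],[0,[0,0,-20],[0,0,0]],[0,[0,0,-36],[0,0,0]],[0,[0,0,-52],[0,0,0]],[0,[0,0,-66],[0,0,0]],[0,[0,0,-75],[0,0,0]],[0,[0,0,-79],[0,0,0]],[0,[0,0,-80],[0,0,0]],[0,[0,0,-80],[0,0,0]],[0,[0,0,-80],[0,0,0]],[0,[0,0,-80],[0,0,0]]]'

```text
time_s: 7.63
tool_pos: [0.6317, -0.1853, 0.1227]
eef_rot: [0.001, 0.707, 0.707, 0.0]
force: [0.2, -1.3, -1.4]
gripper_width: 0.341
grip_force: 59.0
```

send_rows --deltas '[[0,[0,0,6],[0,0,0]],[0,[0,0,20],[0,0,0]],[0,[0,0,38],[0,0,0]],[0,[0,0,58],[0,0,0]],[0,[0,0,78],[0,0,0]],[0,[0,0,98],[0,0,0]],[0,[0,0,118],[0,0,0]],[0,[0,0,138],[0,0,0]],[0,[0,0,154],[0,0,0]],[0,[0,0,166],[0,0,0]],[0,[0,0,172],[0,0,0]],[0,[0,0,172],[0,0,0]]]'

```text
time_s: 8.63
tool_pos: [0.6317, -0.1853, 0.2963]
eef_rot: [0.002, 0.707, 0.707, 0.001]
force: [-0.1, -0.9, -1.4]
gripper_width: 0.337
grip_force: 59.0
```

send_rows --deltas '[[0,[-3,8,0],[0,0,0]],[0,[-9,24,0],[0,0,0]],[0,[-18,48,0],[0,0,0]],[0,[-29,76,0],[0,0,0]],[0,[-40,106,0],[0,0,0]],[0,[-52,136,0],[0,0,0]],[0,[-63,166,0],[0,0,0]],[0,[-74,196,0],[0.4,-2.8,0]],[0,[-86,226,0],[0.9,-5.5,0]],[0,[-97,256,0],[1.3,-8.3,0]],[0,[-108,286,0],[1.7,-11.1,0]],[0,[-120,316,0],[2.1,-13.8,0]]]'

```text
time_s: 9.63
tool_pos: [0.5086, 0.1331, 0.2914]
eef_rot: [0.071, 0.702, 0.702, 0.098]
force: [0.2, 1.2, -1.4]
gripper_width: 0.336
grip_force: 59.2
```

send_rows --deltas '[[0,[-11,29,0],[0.4,-2.8,0]],[0,[-20,54,-2],[0.9,-5.5,0]],[0,[-29,76,-6],[1.3,-8.3,0]],[0,[-35,92,-10],[1.7,-10.8,0]],[0,[-39,102,-14],[2.0,-12.8,0]],[0,[-40,106,-16],[2.2,-13.9,0]],[0,[-40,106,-16],[2.2,-13.9,0]],[0,[-40,106,-16],[2.2,-13.9,0]],[0,[-40,106,-16],[2.2,-13.9,0]]]'

```text
time_s: 10.38
tool_pos: [0.4711, 0.2366, 0.2773]
eef_rot: [0.143, 0.686, 0.686, 0.195]
force: [0.5, 1.1, -1.1]
gripper_width: 0.339
grip_force: 59.1
```

```bash
cat > chk.py <<'E'
from axis import *
from plane import run
import sys
tag=sys.argv[1]
o=ctrl.get_obs(); q=o['eef_rot']; r=R.from_quat([q[1],q[2],q[3],q[0]])
for n in('scene','side'):
    grab(n,n+tag); tool(n+tag)
    try: run(n+tag,np.array([.570,.2525]))
    except Exception as e: print(e)
ax=-r.apply([0,0,1]); print('axis',ax.round(4),'az',np.degrees(np.arctan2(ax[1],ax[0])),'tilt',np.degrees(np.arccos(ax[2])))
print('pos',o['tool_pos'],'tip',(o['tool_pos']-ax*.109).round(4),o['time_s'],o['force'],o['joint_positions'].round(2))
E
python3 chk.py 3; cd pics; python3 -c "
import cv2,numpy as np
a=cv2.imread('scene3.png')[100:250,330:480];b=cv2.imread('side3.png')[50:200,240:390]
cv2.imwrite('g3.png',np.hstack([cv2.resize(x,(400,400)) for x in(a,b)]))"
```

```text
scene3 275 zmax [0.1023 0.1055 0.1079]
0.03 25 lateral dir [-0.81 -0.59] mid -0.0001 mean -0.0001 width 0.0095 mean xy [-0.0022  0.0032]
0.045 31 lateral dir [-0.81 -0.59] mid -0.0004 mean -0.0004 width 0.0096 mean xy [-0.0013  0.0025]
0.07 24 lateral dir [-0.81 -0.59] mid -0.0006 mean -0.0003 width 0.0154 mean xy [-0.0016  0.0026]
0.082 48 lateral dir [-0.81 -0.59] mid 0.0004 mean 0.0003 width 0.0161 mean xy [-0.0032  0.0039]
scene3 plane n [-0.4635 -0.0763  0.8828] tilt 28.016583957874346 az -170.65594898274114 821 m [0.58926967 0.24716011 0.07473226]
 face h 0.023610591242669204 63 mean [0.57225589 0.25271685 0.09319495] circle [0.56962296 0.2544073  0.09210796] 0.01858109049499035 median uv [ 0.1563423  -0.57949847] panel ext mid 0.15674361230471714 -0.5777717971274215 0.15104793563242666 0.1314315611294402
side3 206 zmax [0.1025 0.1069 0.1094]
0.03 12 lateral dir [-0.23 -0.97] mid 0.0011 mean 0.0006 width 0.0094 mean xy [-0.0046  0.0004]
0.045 26 lateral dir [-0.23 -0.97] mid 0.0008 mean 0.0011 width 0.0097 mean xy [-0.0043 -0.0002]
0.07 19 lateral dir [-0.23 -0.97] mid 0.002 mean 0.0019 width 0.0154 mean xy [-0.0045 -0.0009]
0.082 41 lateral dir [-0.23 -0.97] mid 0.0014 mean 0.0013 width 0.0163 mean xy [-0.0066  0.0002]
side3 plane n [-0.4612 -0.0708  0.8845] tilt 27.8146687171105 az -171.2728728780371 890 m [0.58045488 0.24742368 0.06948908]
 face h 0.023911830337367594 60 mean [0.57102165 0.25134576 0.09206447] circle [0.57145503 0.2531081  0.09228652] 0.01785128377377987 median uv [ 0.16075419 -0.57559567] panel ext mid 0.16170391673361417 -0.5753635728205415 0.15153406853438742 0.1295097570006174
axis [-0.464  -0.0715  0.8829] az -171.23385611360757 tilt 27.999874730594044
pos [0.47114952 0.23658844 0.27731996] tip [0.5217 0.2444 0.1811] 10.3833 [ 0.52159951  1.08272242 -1.06775934] [ 0.38 -0.53  2.08 -0.12  1.12  0.41]
```

View pics/g3.png

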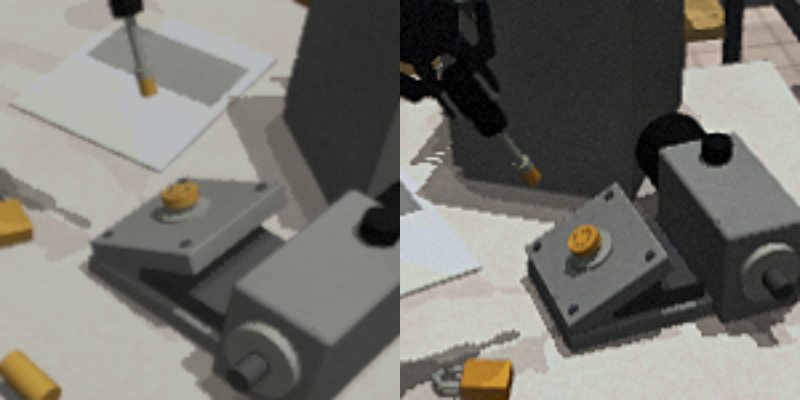

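The tool points at the panel with its brush at (148,85)/(533,172), and the contact is at (180,193)/(583,240). Next I'll advance to about 12 mm standoff and recheck.

send_rows --deltas '[[0,[4,1,-6],[0,0,0]],[0,[10,2,-18],[0,0,0]],[0,[18,3,-32],[0,0,0]],[0,[26,4,-46],[0,0,0]],[0,[33,5,-58],[0,0,0]],[0,[39,6,-69],[0,0,0]],[0,[43,7,-76],[0,0,0]],[0,[44,7,-78],[0,0,0]],[0,[44,7,-78],[0,0,0]],[0,[44,7,-78],[0,0,0]],[0,[44,7,-78],[0,0,0]]]'

```text
time_s: 11.4
tool_pos: [0.5154, 0.2442, 0.2005]
eef_rot: [0.143, 0.686, 0.686, 0.196]
force: [0.3, -0.0, -1.3]
gripper_width: 0.335
grip_force: 59.1
```

```bash
python3 chk.py 4; cd pics; python3 -c "
import cv2,numpy as np
a=cv2.imread('scene4.png')[120:220,350:450];b=cv2.imread('side4.png')[80:180,260:360]
cv2.imwrite('g4.png',np.hstack([cv2.resize(x,(400,400),interpolation=2) for x in(a,b)]))"
```

```text
scene4 364 zmax [0.1312 0.1366 0.1396]
0.03 22 lateral dir [-0.8  -0.59] mid -0.0004 mean -0.0005 width 0.0096 mean xy [-0.0022  0.0038]
0.045 29 lateral dir [-0.8  -0.59] mid -0.0002 mean -0.0002 width 0.0096 mean xy [-0.0018  0.0028]
0.07 23 lateral dir [-0.8  -0.59] mid -0.0006 mean -0.0002 width 0.0152 mean xy [-0.0017  0.0026]
0.082 43 lateral dir [-0.8  -0.59] mid 0.0005 mean 0.0003 width 0.0159 mean xy [-0.0034  0.004 ]
scene4 plane n [-0.4626 -0.0765  0.8832] tilt 27.96340980877088 az -170.60746805576613 821 m [0.58919767 0.24702593 0.07484822]
 face h 0.023530890960466004 64 mean [0.57305661 0.25266561 0.09365722] circle [0.57106428 0.25499988 0.09291179] 0.01969902589917183 median uv [ 0.15466815 -0.57981678] panel ext mid 0.1558800908173404 -0.5780681233336162 0.1504807712165735 0.13369083853614905
side4 288 zmax [0.1384 0.1397 0.14  ]
0.03 8 lateral dir [-0.22 -0.97] mid -0.0001 mean 0.0003 width 0.0077 mean xy [-0.0056  0.001 ]
0.045 22 lateral dir [-0.22 -0.97] mid 0.001 mean 0.001 width 0.0095 mean xy [-0.0051  0.0002]
0.07 14 lateral dir [-0.22 -0.97] mid 0.001 mean 0.0006 width 0.0145 mean xy [-0.0053  0.0006]
0.082 34 lateral dir [-0.22 -0.97] mid 0.0013 mean 0.0013 width 0.0163 mean xy [-0.0068  0.0003]
side4 plane n [-0.4569 -0.0728  0.8865] tilt 27.560133958204315 az -170.94373846871417 907 m [0.5814079  0.24616025 0.07011605]
 face h 0.023791087126196122 56 mean [0.57027668 0.25003867 0.09161041] circle [0.57110764 0.24954001 0.09195941] 0.019107941538095474 median uv [ 0.15776667 -0.57603653] panel ext mid 0.15791437658222168 -0.5775260773252108 0.15143510995158616 0.12937749745387295
axis [-0.4658 -0.0726  0.8819] az -171.14340760954389 tilt 28.126517994539533
pos [0.51537989 0.2441523  0.20047518] tip [0.5662 0.2521 0.1043] 11.4 [ 0.25708401 -0.04678907 -1.30564425] [ 0.36 -0.35  2.08 -0.12  0.93  0.41]
```

View pics/g4.png

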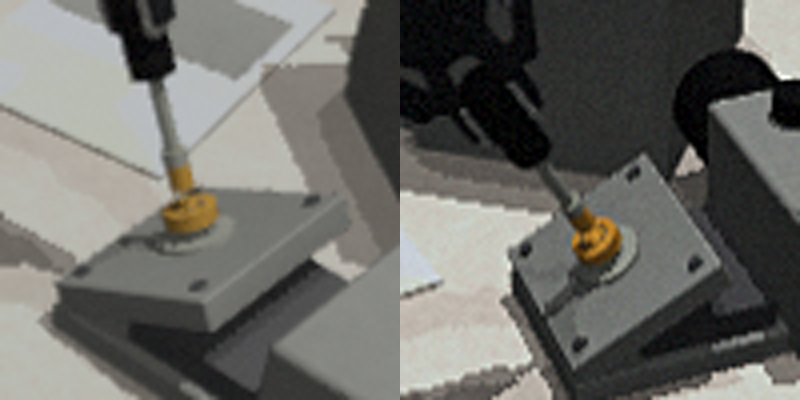

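send_rows --deltas '[[0,[1.5,0.2,-2.7],[0,0,0]],[0,[3,0.5,-5.3],[0,0,0]],[0,[4,0.6,-7.5],[0,0,0]],[0,[4.6,0.7,-8.8],[0,0,0]],[0,[4.6,0.7,-8.8],[0,0,0]],[0,[4.6,0.7,-8.8],[0,0,0]],[0,[4.6,0.7,-8.8],[0,0,0]]]'

```text
time_s: 12.08
tool_pos: [0.5196, 0.2447, 0.1905]
eef_rot: [0.143, 0.686, 0.686, 0.195]
force: [-0.8, 0.0, -1.7]
gripper_width: 0.337
grip_force: 59.1
```

send_rows --deltas '[[0,[0.5,0.1,-0.9],[0,0,0]],[0,[0.9,0.1,-1.8],[0,0,0]],[0,[0.9,0.1,-1.8],[0,0,0]],[0,[0.9,0.1,-1.8],[0,0,0]]]'

```text
time_s: 12.42
tool_pos: [0.5205, 0.2448, 0.1887]
eef_rot: [0.143, 0.686, 0.686, 0.195]
force: [-0.1, -0.6, -2.0]
gripper_width: 0.337
grip_force: 59.1
```

send_rows --deltas '[[0,[0.5,0.1,-0.9],[0,0,0]],[0,[0.9,0.1,-1.8],[0,0,0]],[0,[0.9,0.1,-1.8],[0,0,0]],[0,[0.9,0.1,-1.8],[0,0,0]]]'

```text
time_s: 12.75
tool_pos: [0.5214, 0.245, 0.1871]
eef_rot: [0.143, 0.686, 0.686, 0.196]
force: [-0.6, -0.2, 1.0]
gripper_width: 0.339
grip_force: 59.3
```

send_rows --deltas '[[0,[0.5,0.1,-0.9],[0,0,0]],[0,[0.9,0.1,-1.8],[0,0,0]],[0,[0.9,0.1,-1.8],[0,0,0]],[0,[0.9,0.1,-1.8],[0,0,0]],[0,[0.9,0.1,-1.8],[0,0,0]]]'

```text
time_s: 13.17
tool_pos: [0.5224, 0.2451, 0.1853]
eef_rot: [0.143, 0.686, 0.686, 0.196]
force: [-2.3, -0.6, 1.7]
gripper_width: 0.339
grip_force: 59.5
```

```bash
cat > f.py <<'E'
from h import *
F=[];T=[]
for i in range(12):
    vision.get_image('side'); o=ctrl.get_obs(); F.append(o['force']@[-.464,-.0715,.883]); T.append(o['tool_pos'])
T=np.mean(T,0); tip=T+.109*np.array([.464,.0715,-.883])
print('axial',np.mean(F),np.std(F),'tcp',T,'tip',tip,'depth',(np.array([.571,.2525,.0923])-tip)@[-.464,-.0715,.883],o['time_s'])
E
python3 f.py; python3 chk.py 5
```

```text
axial 2.240918466735811 0.34516968421527366 tcp [0.52236848 0.24504861 0.18526577] tip [0.57294448 0.25284211 0.08901877] depth 0.003824027373330825 13.7667
scene5 457 zmax [0.1285 0.1293 0.1306]
0.03 19 lateral dir [-0.8  -0.59] mid -0.0001 mean -0.0 width 0.009 mean xy [-0.0024  0.0033]
0.045 30 lateral dir [-0.8  -0.59] mid -0.0003 mean -0.0004 width 0.0097 mean xy [-0.0015  0.0027]
0.07 22 lateral dir [-0.8  -0.59] mid -0.0009 mean -0.0003 width 0.0135 mean xy [-0.0018  0.0028]
0.082 40 lateral dir [-0.8  -0.59] mid 0.0004 mean 0.0002 width 0.0158 mean xy [-0.0034  0.0042]
scene5 plane n [-0.4646 -0.0735  0.8825] tilt 28.055880970595606 az -171.00652093365474 827 m [0.58910859 0.24783058 0.07485505]
 face h 0.020712850121325812 39 mean [0.57546685 0.25153371 0.09111468] circle [0.57302676 0.25332548 0.08982183] 0.01836618222296238 median uv [ 0.1569635  -0.58225051] panel ext mid 0.16066483137722085 -0.5770942848186449 0.1508524194967534 0.13115877448520297
side5 382 zmax [0.129  0.1307 0.1331]
0.03 10 lateral dir [-0.22 -0.97] mid 0.0005 mean 0.0012 width 0.0137 mean xy [-0.007 
[... 215 characters left out ...]
eral dir [-0.22 -0.97] mid 0.0007 mean -0.0 width 0.0143 mean xy [-0.0067  0.0016]
side5 plane n [-0.4619 -0.0716  0.884 ] tilt 27.867422538165282 az -171.1926520278498 876 m [0.58126011 0.24444915 0.06973936]
 face h 0.020993320677723214 40 mean [0.57345672 0.24943483 0.08934646] circle [0.57283103 0.25263007 0.08908922] 0.017133867368102074 median uv [ 0.15758098 -0.5782841 ] panel ext mid 0.16052476600354798 -0.5756202725763777 0.14982692714140167 0.1294502117121158
axis [-0.4647 -0.0722  0.8825] az -171.1729117825005 tilt 28.052542699754014
pos [0.5223792  0.24504458 0.18525233] tip [0.573  0.2529 0.0891] 13.7667 [-1.52367451  0.29813701  1.91534379] [ 0.36 -0.32  2.08 -0.12  0.9   0.41]
```

send_rows --deltas '[[0,[0.3,0.05,-0.6],[0,0,0]],[0,[0.5,0.1,-1.0],[0,0,0]],[0,[0.5,0.1,-1.0],[0,0,0]],[0,[0.5,0.1,-1.0],[0,0,0]],[0,[0.5,0.1,-1.0],[0,0,0]]]'

```text
time_s: 14.28
tool_pos: [0.5229, 0.2451, 0.1843]
eef_rot: [0.143, 0.686, 0.686, 0.196]
force: [-1.5, 0.3, 3.6]
gripper_width: 0.336
grip_force: 59.5
```

```bash
python3 f.py; python3 - <<'E'
from h import *
a=grab('scene','s6')['pixels'][120:220,350:450];b=grab('side','d6')['pixels'][80:180,260:360]
cv2.imwrite('pics/g6.png',np.hstack([cv2.resize(x,(400,400),interpolation=2) for x in(a,b)])[:,:,::-1])
for n in ('s6','d6'):
    P=cloud(load(n)).reshape(-1,3); Q=P[(np.hypot(P[:,0]-.631,P[:,1]+.185)<.045)&(P[:,2]>.083)&(P[:,2]<.094)]; print(len(Q),cv2.minEnclosingCircle(Q[:,:2].astype(np.float32)))
E
```

```text
axial 3.0568461279640804 0.5743913883102791 tcp [0.52286997 0.24512304 0.18422861] tip [0.57344597 0.25291654 0.08798161] depth 0.004977847532121685 14.8833
286 ((0.6297273635864258, -0.18508553504943848), 0.0371556282043457)
253 ((0.6301717758178711, -0.1863306611776352), 0.03695999085903168)
```

View pics/g6.png

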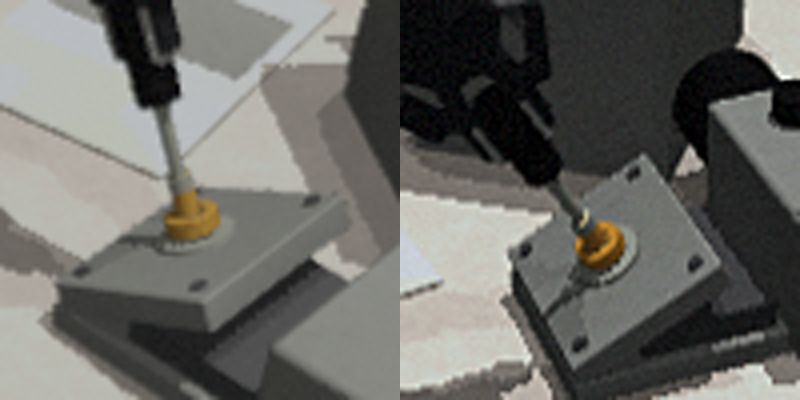

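The brush tip sits centred on the contact at crop (193,210)/(600,240), with the contact sunk about 5 mm and the axial push about 4.4 N. The cup still stands where it was.

```bash
python3 -c "
from workcell import ctrl
print(ctrl.close_job())"
```

```text
the job is handed in; nothing more can be done
None
```

I handed the job in at about 15 s: the brush went to the bottom of the cup twice, with a draw up to the rim in between. The burnisher is now held square on the contact's ring mark, pressed in by about 5 mm of its 10 mm travel, and the cup still stands where it was.

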